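# Swing out the folded hook and hang the template on it

## Task

Swing the folded steel hook on the wooden post fully out and press it firmly against its stop. Then lift the plywood template out of its slotted rest, hang it upright on the hook by its hole, slide it past the sprung keeper and press it firmly home against the collar, and let go. Make both presses by feel, about 1 to 2 kg (10 to 20 N) held for a moment, and never over 25 N on the hook or post; leave the other things on the bench where they are.

Things in the scene. Friction and masses are not known exactly. Their poses are not given: they have to be found in the camera images.
- stand: fixed wooden post that carries the hook. Origin on the bench top below the hook's pivot; z up, x from the hook to the post. Foot 150 x 110 x 18 mm, post 22 mm thick, front face at x = 22 mm, from y = -47 to 33 mm, top at 203 mm. Folded, the hook points to +y along the post's front; its last 65 mm overhang the post's edge with free space behind for a finger; it swings out to -x.
- hook_pivot (a point): the hook's vertical hinge pin at the height of the peg's axis, 170 mm up; axes as the stand's. The peg: level steel bar, 10 x 10 mm, 100 mm long from here, last 12 mm tapered. A collar (18 mm wide) ends 50 mm from here. On top a brass keeper rises from 83 to 66 mm from here to 5 mm above the bar, then drops; it sinks under 2 to 5 N. A 12 mm plate fits between the two with 2 mm to spare.
- hook (a joint): turn of the hook from folded (0) to its rigid stop (1.571 rad). The knuckle is fitted out of square by an unmeasured angle e, up to 0.2 rad either way: in the stand's frame the peg points at pi/2 + joint + e from +x, its tip up to 20 mm aside; where a finger is stopped by the peg tells it. Hinge friction (0.3 N m, 4 N at 75 mm) keeps the hook where it is left.
- template_centre (a point): centre of the loose plywood template, a flat plate 12 mm thick (its x) x 80 mm wide (its y) x 120 mm tall (its z, up), 0.08 to 0.17 kg, at first standing on its short edge in the rest's slot
- template_hole (a point): centre of the template's square hanging hole, 15 x 15 mm with 1.5 mm chamfers, through the thickness (x), 22 mm above the template's centre, 38 mm below its top edge; axes as the template's. Hung up, the hole's upper edge rests on the peg, so this point is 2.5 mm below the peg's axis; home on the collar it is 56 mm from the pivot pin.
- rest: fixed wooden block 70 x 120 x 32 mm (x, y, z), origin on the bench under its centre, with a slot along y, 15 mm wide and 20 mm deep, that holds the template upright with its foot 12 mm above the bench; the template comes out straight up
- glue_bottle: standing glue bottle with a red spout, 57 mm wide, 170 mm tall, origin under its centre; leave alone
- tape_measure: tape measure 58 x 77 x 62 mm standing on the bench, origin under its centre; leave alone
- brush: flat brush with a wooden handle, 60 x 215 x 15 mm, lying on the bench, origin under its centre; leave alone
- offcut_1: small wood offcut 75 x 83 x 40 mm, origin under its centre; leave alone
Mind the look-alikes: they are no part of the job. Of the things that look like the part that bears template_centre, the middle-sized one is meant.

How it is judged:
By the outcome, as a careful person would: the job done as asked, in the order asked, and still so for the second after the job is handed in, with the robot touching nothing.
It also fails if it takes over 72 s, if anything falls off the work surface, if the arm or the gripper's body presses on something with over 40 N, if the wrist force passes 120 N, or if a joint passes its speed limit or range.

## Robot

A 6-joint arm with a two-finger parallel gripper is mounted at the origin on a cart in front of the work surface, level with it; the furniture and walls round the work are solid. World frame = base frame: x ahead of the robot, y to its left, z up, the work surface at z = 0. Lengths are in m, angles in rad, forces in N, time in s.
With the tool pointing down it reaches from about 0.375 to 0.975 m from the base axis. Payload 3.8 kg.
Tool frame: the origin (TCP) lies midway between the tips of the shut fingers; the grasp point (between the pads) lies 19 mm behind it; x points along the fingers, y is the direction in which the jaws open and shut, and the axes are right-handed (so a half turn about x gives the same grasp; the last joint's range is limited). The gripper opens to 88 mm and grips with 3 to 60 N. Pads are 18 mm wide; open, the fingers measure 123 mm over their backs; the gripper's body (75 mm by 187 mm) begins 45 mm behind the grasp point.
Start: joints at [1.209, 0.264, 1.604, -0, 1.274, -0.037], TCP at [0.215, 0.64, 0.239] pointing down, gripper open.
Joint ranges: [-2.63, 2.63], [-0.94, 2.18], [0.31, 2.57], [-1.31, 4.45], [0, 2.66], [-2.55, 2.55]. Speed limits (rad/s): [2.57, 2.57, 3.14, 3.14, 3.14, 3.14].

## Interface

Orientations are given as a 3x3 rotation matrix whose columns are the frame's x, y, z axes.
In Python, from plant import env gives the robot as it stands.
- The arm moves only by the tool servo_tool, never from a script. Its argument "steps" is a list of rows, each a list of 6 numbers: the shift along the world's x, y, z in mm, then the turn, a rotation vector about the world's x, y, z in degrees. In form: [[dx, dy, dz, wx, wy, wz], ...]. A call has 1 to 8 rows; each row shifts and turns the commanded pose from where the row before left it; what a row does not reach is not made up. A row lasts 1/12 s, in which the tool goes at most 41.7 mm and 7.16 degrees, less where a joint would pass 70% of its speed; a pose out of reach is approached as far as the arm can. A call is refused whole if a number of a shift passes 41.7 or a number of a turn 7.16, either way. A call with a gripper value outside its range is refused whole. "fingers" is the closure in counts, from 0 (fully open) to 255 (shut), set as the call begins (left out, the last holds). The fingers move at their own pace and stop on an object; "grip_force" is the grip in N (left out, the last holds). Time passes only in rows, so rows that do not move let the fingers close. It gives the time, the measured TCP pose, the force and the opening at its end, in the units of the state.
- env.get_state(): the state, without advancing time (a new reading comes with each control period).
- env.get_image(name): name is "side" or "top" or "wrist"; returns the picture (384x512x3 uint8, red, green, blue); there is no depth.
- env.camera_model(name): a dict with "fov_y" (degrees; the focal length in pixels is half the picture's height over the tangent of half this angle, whatever the lens; pixels are square), "cx", "cy" (the principal point, pixels), "rvec" (rotation vector, rad) and "tvec" (3), from world to camera coordinates, as OpenCV has them. Camera axes: x right, y down, z forward; pixel columns grow to the right and rows downward; lengths in m; the calibration is good to about 2 mm. The wrist camera is an equidistant fisheye: a pixel r from the principal point sees the ray r / f radians off the axis. A picture is of the moment at which its call begins: read the wrist's pose just before it. camera_model takes no time and is no camera call; for the wrist camera it gives the pose at the moment of the call.
- env.close_job(): hands the job in, once; it reports no verdict.
Trained networks look in the newest picture that a camera, given by its name, has taken for a name from the list of things; names that differ only in an ending like _2 or _b are one class to them, and where a whole thing is asked for, a point or a joint stands for the part that bears it (a point fixed in the world has none). Each returns a list of dicts, best first, with "conf" (0 to 1); they miss things now and then, are a little off and sometimes report something else, mostly with a low value. They report only what shows in the picture. A call takes as long as a camera call. They do not tell look-alikes from the thing itself.
- env.search_frame(label, camera): "position" ([x, y, z] in m, in the coordinates of the camera as it stood for that picture, good to about 4 mm: the middle of the surface that is visible of it).
The state is a dict: "time_s": time; "q": joint angles; "qvel": joint speeds; "joint_efforts": joint torques, N m; "ee_pos": TCP position; "orientation": TCP orientation; "ft_force": force on the tool from outside, world axes, zero at the start; "wrist_torque": the same for the moment, N m; "finger_gap": finger opening in m.
Only numpy, scipy, OpenCV 4.12 (cv2) and the standard library are available. Lean on these libraries where they do the work, as an engineer would, in place of code of your own. Each camera call takes 0.05 s, during which the arm holds its last target. There are 200 camera calls.

## Working session

There is one attempt and no reset: what is moved stays moved. The work goes in short steps, Python scripts to look and compute and a tool call to move; the robot and the scene stay as the last step left them, time stands still between calls to the robot, and variables do not carry over. Pictures are saved under pics/ and viewed, about 8 in all and at most 12, crops included, and the job is handed in when it is done.

Besides the shell and the picture viewer there is one more tool, called after ">>>" by a JSON object that holds its "op" and its "data", one argument or row to a line. servo_tool: Moves the arm, as the interface text tells. Its arguments: {"type":"object","properties":{"steps":{"type":"array","items":{"type":"array","items":{"type":"number"}}},"fingers":{"type":"number"},"grip_force":{"type":"number"}},"required":["steps"]}

```bash
mkdir -p pics; ls
cat > h.py <<'E'
from plant import env
import numpy as np, cv2
def cam(n):
    m=env.camera_model(n); R=cv2.Rodrigues(np.array(m['rvec'],float))[0]; t=np.array(m['tvec'],float).ravel()
    f=192/np.tan(np.radians(m['fov_y'])/2); return m,R,t,f
def toworld(n,p):
    m,R,t,f=cam(n); return R.T@(np.array(p)-t)
def proj(n,P):
    m,R,t,f=cam(n); c=R@np.array(P)+t
    if n=='wrist':
        th=np.arctan2(np.hypot(c[0],c[1]),c[2]); s=f*th/np.hypot(c[0],c[1])
    else: s=f/c[2]
    return np.array([m['cx']+s*c[0],m['cy']+s*c[1]])
def ray(n,u,v):
    m,R,t,f=cam(n); x=np.array([u-m['cx'],v-m['cy']])
    if n=='wrist':
        r=np.hypot(*x); th=r/f; d=np.array([*(x/max(r,1e-9)*np.sin(th)),np.cos(th)])
    else: d=np.array([*(x/f),1.])
    d=R.T@d; return -R.T@t,d/np.linalg.norm(d)
def atz(n,u,v,z):
    o,d=ray(n,u,v); return o+d*(z-o[2])/d[2]
def tri(obs):
    A=np.zeros((3,3));b=np.zeros(3)
    for n,u,v in obs:
        o,d=ray(n,u,v);M=np.eye(3)-np.outer(d,d);A+=M;b+=M@o
    return np.linalg.solve(A,b)
def save(n,name,crop=None,k=1):
    im=env.get_image(n)
    if crop: x0,y0,x1,y1=crop; im=im[y0:y1,x0:x1]
    if k!=1: im=cv2.resize(im,None,fx=k,fy=k,interpolation=cv2.INTER_CUBIC)
    cv2.imwrite('pics/'+name,im[:,:,::-1])
E
cat > a.py <<'E'
from h import *
np.set_printoptions(precision=3,suppress=True)
ims=[env.get_image(n)[:,:,::-1] for n in('side','top')]
cv2.imwrite('pics/a_side.png',cv2.resize(ims[0],(800,600)));cv2.imwrite('pics/a_top.png',cv2.resize(ims[1],(800,600)))
for n in('side','top'):
    m,R,t,f=cam(n);print(n,'C',-R.T@t,'fwd',R[2],f)
    for l in('stand','hook','template_centre','rest','glue_bottle','tape_measure','brush','offcut_1'):
        for d in env.search_frame(l,n):
            w=toworld(n,d['position']);print(l,round(d['conf'],2),w,proj(n,w).round())
print(env.get_state())
E
python3 a.py
```

```text
pics
side C [ 0.632 -1.301  0.674] fwd [-0.042  0.903 -0.428] 452.63380807878474
stand 0.9 [0.618 0.023 0.041] [267. 194.]
hook 0.46 [0.596 0.058 0.173] [261. 152.]
hook 0.24 [ 0.529 -0.337  0.089] [230. 239.]
template_centre 0.96 [ 0.534 -0.34   0.086] [231. 241.]
template_centre 0.78 [ 0.5   -0.149  0.099] [225. 201.]
template_centre 0.58 [ 0.417 -0.309  0.058] [187. 243.]
rest 0.9 [ 0.541 -0.327  0.032] [235. 256.]
glue_bottle 0.67 [ 0.573 -0.429  0.061] [245. 270.]
glue_bottle 0.64 [ 0.71  -0.173  0.08 ] [299. 212.]
glue_bottle 0.28 [0.41  0.009 0.011] [203. 204.]
brush 0.84 [0.41  0.009 0.013] [203. 203.]
offcut_1 0.65 [0.415 0.139 0.034] [210. 181.]
top C [ 0.369 -0.128  1.278] fwd [ 0.174  0.005 -0.985] 480.1610794029465
stand 0.67 [0.598 0.055 0.023] [189. 181.]
hook 0.48 [0.596 0.111 0.175] [156. 170.]
hook 0.19 [0.408 0.033 0.014] [196. 254.]
template_centre 0.82 [ 0.503 -0.141  0.164] [263. 211.]
template_centre 0.81 [ 0.528 -0.306  0.12 ] [331. 204.]
template_centre 0.63 [ 0.415 -0.288  0.084] [322. 251.]
rest 0.81 [ 0.521 -0.286  0.035] [319. 211.]
glue_bottle 0.77 [ 0.701 -0.153  0.115] [269. 135.]
tape_measure 0.97 [ 0.574 -0.427  0.055] [374. 190.]
tape_measure 0.48 [ 0.7   -0.154  0.115] [269. 136.]
brush 0.74 [0.409 0.032 0.014] [196. 254.]
brush 0.58 [0.596 0.055 0.02 ] [189. 183.]
brush 0.33 [ 0.572 -0.427  0.056] [374. 191.]
offcut_1 0.7 [0.443 0.158 0.04 ] [147. 239.]
{'time_s': 0.9, 'q': array([ 1.209,  0.264,  1.604, -0.   ,  1.274, -0.037]), 'qvel': array([ 0.001, -0.   ,  0.001, -0.001,  0.   , -0.001]), 'joint_efforts': array([ -0.   , -50.204, -35.726,   0.073,   0.018,  -0.   ]), 'ee_pos': array([0.215, 0.64 , 0.239]), 'orientation': array([[ 0.   ,  0.319,  0.948],
       [ 0.   ,  0.948, -0.319],
       [-1.   ,  0.   ,  0.   ]]), 'ft_force': array([ 0.001,  0.157, -0.16 ]), 'wrist_torque': array([-0.023,  0.038, -0.005]), 'finger_gap': 0.08794621601431417}
```

View pics/a_side.png

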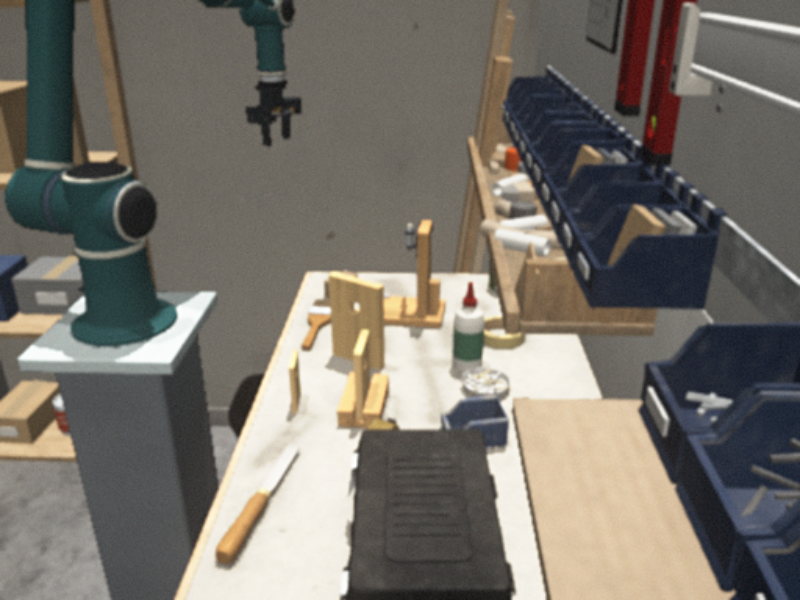

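View pics/a_top.png

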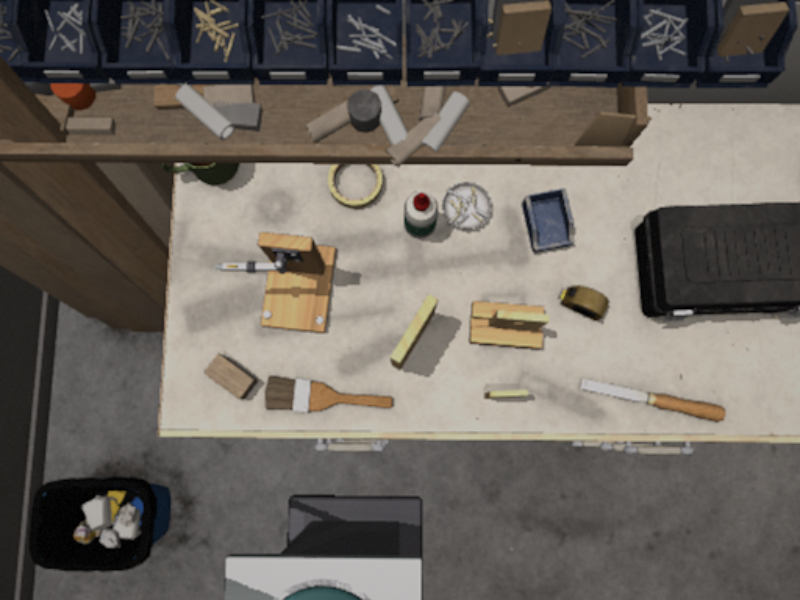

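The side view shows three plates. The large free-standing one is at (358,318), the one in the slotted rest at (361,362) and a small one at (294,382). In the top view they are at (414,332), (522,320) and (507,393). The middle-sized one is the one in the rest. The hook is folded, pointing left, from (280,264) to (219,267) in the top view. I'll check these in one montage of close crops.

```bash
cat > b.py <<'E'
from h import *
t=env.get_image('top');s=env.get_image('side')
def c(im,x,y):return cv2.resize(im[y:y+60,x:x+80],(400,300),interpolation=cv2.INTER_CUBIC)
m=np.vstack([np.hstack([c(t,135,145),c(t,292,175)]),np.hstack([c(s,225,137),c(s,200,210)])])
cv2.imwrite('pics/b.png',m[:,:,::-1])
E
python3 b.py
```

```text
(no output)
```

View pics/b.png

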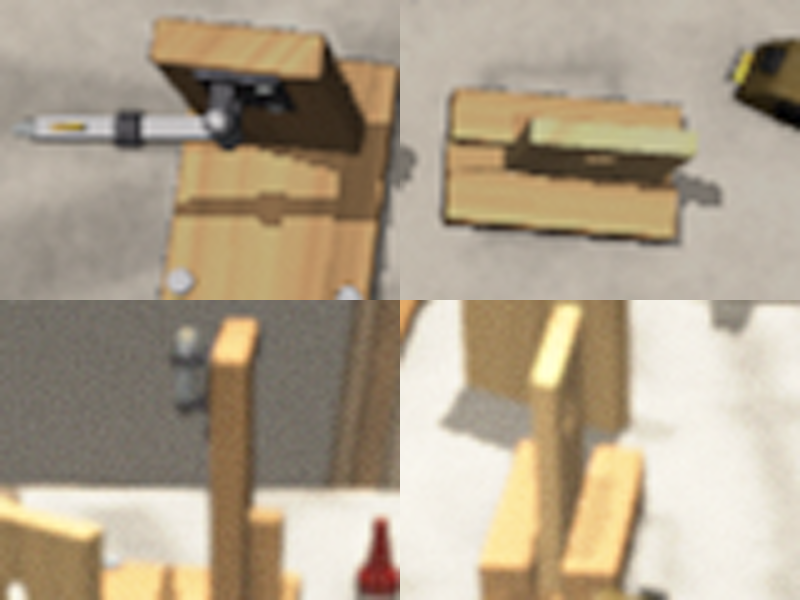

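The crops show the middle plate in the rest, with its top edge from (530,130) to (695,145). The hook runs from its pivot at about (225,125) to its tip at (15,128), and the post's front top edge from (152,60) to (325,80).

```bash
cat > c.py <<'E'
from h import *
np.set_printoptions(precision=4,suppress=True)
def T(x,y,x0,y0,z):return atz('top',x0+(x+.5)/5-.5,y0+(y+.5)/5-.5,z)
A=[T(*p,135,145,.203) for p in((157,18),(322,32),(325,80),(152,60))]
print('post',A,np.linalg.norm(A[0]-A[1]),np.linalg.norm(A[2]-A[3]),np.linalg.norm(A[0]-A[3]))
print('peg tip,pivot',T(15,128,135,145,.173),T(225,125,135,145,.180), 'collar end',T(115,128,135,145,.172))
for nm,z,q in(('rest',.032,((52,88),(280,103),(278,243),(45,222))),('templ',.132,((130,118),(297,132),(293,158),(130,143)))):
    A=np.array([T(*p,292,175,z) for p in q]);print(nm,A,A.mean(0),[np.linalg.norm(A[i]-A[i-1]) for i in range(4)])
    e=A[0]+A[3]-A[1]-A[2];print('yaw of +y',np.degrees(np.arctan2(-e[0],e[1])))
def S(x,y,x0,y0):return (x0+(x+.5)/5-.5,y0+(y+.5)/5-.5)
print('side templ top near edge',[atz('side',*S(x,y,200,210),.132) for x,y in((133,85),(158,88),(178,8),(160,8))])
print('side post top', [atz('side',*S(x,y,225,137),.203) for x,y in((211,60),(249,63),(257,20),(222,20))])
E
python3 c.py
```

```text
post [array([0.6429, 0.0854, 0.203 ]), array([0.6369, 0.0091, 0.203 ]), array([0.6143, 0.007 , 0.203 ]), array([0.623 , 0.0869, 0.203 ])] 0.0765301050124244 0.08029304282064546 0.01993934848483521
peg tip,pivot [0.5967 0.1559 0.173 ] [0.5976 0.056  0.18  ] collar end [0.5973 0.1091 0.172 ]
rest [[ 0.5708 -0.2431  0.032 ]
 [ 0.5639 -0.3626  0.032 ]
 [ 0.4903 -0.3598  0.032 ]
 [ 0.5001 -0.2389  0.032 ]] [ 0.5313 -0.3011  0.032 ] [np.float64(0.07076054187947915), np.float64(0.11970240263009248), np.float64(0.07362506291729383), np.float64(0.12126727457227)]
yaw of +y -3.969225542043645
templ [[ 0.5402 -0.2713  0.132 ]
 [ 0.5342 -0.3516  0.132 ]
 [ 0.5215 -0.3494  0.132 ]
 [ 0.5281 -0.2712  0.132 ]] [ 0.531  -0.3109  0.132 ] [np.float64(0.012158719042113231), np.float64(0.08050405681526962), np.float64(0.012829675797833647), np.float64(0.07846909808038569)]
yaw of +y -4.552897822439416
side templ top near edge [array([ 0.5235, -0.3513,  0.132 ]), array([ 0.5359, -0.3538,  0.132 ]), array([ 0.539 , -0.2707,  0.132 ]), array([ 0.5297, -0.271 ,  0.132 ])]
side post top [array([0.6154, 0.0085, 0.203 ]), array([0.6386, 0.0038, 0.203 ]), array([0.6437, 0.0848, 0.203 ]), array([0.6212, 0.0842, 0.203 ])]
```

>>> {"op": "servo_tool", "data": {
  "steps": [
    [16,-35,0,0,0,-7],
    [16,-35,0,0,0,-7],
    [16,-35,0,0,0,-7],
    [16,-35,0,0,0,-7],
    [16,-35,0,0,0,-7],
    [16,-35,0,0,0,-7],
    [16,-35,0,0,0,-7],
    [16,-35,0,0,0,-7]
  ],
  "fingers": 255,
  "grip_force": 20
}}

```text
time_s: 1.67
ee_pos: [0.3438, 0.358, 0.239]
orientation: [[0.001, 0.966, 0.26], [0.0, 0.26, -0.966], [-1.0, 0.001, -0.0]]
ft_force: [1.5, 0.7, 0.2]
finger_gap: 0.0372
```

>>> {"op": "servo_tool", "data": {
  "steps": [
    [16,-35,0,0,0,-7],
    [16,-35,0,0,0,-7],
    [16,-35,0,0,0,-7],
    [16,-35,0,0,0,-7],
    [20,-8,0,0,0,-7],
    [20,-8,0,0,0,-7],
    [20,-8,0,0,0,-7],
    [20,-8,0,0,0,-7]
  ]
}}

```text
time_s: 2.33
ee_pos: [0.4884, 0.1868, 0.2391]
orientation: [[0.001, 0.755, -0.656], [0.0, -0.656, -0.755], [-1.0, 0.0, -0.001]]
ft_force: [0.2, -0.1, 0.1]
finger_gap: 0.0007
```

>>> {"op": "servo_tool", "data": {
  "steps": [
    [20,-8,0,0,0,-7],
    [20,-8,0,0,0,-7],
    [20,-8,0,0,0,-7],
    [20,-8,0,0,0,-7],
    [20,-8,0,0,0,-7],
    [20,-8,0,0,0,-7],
    [20,-8,0,0,0,-7],
    [0,0,0,0,0,0]
  ]
}}

```text
time_s: 3.0
ee_pos: [0.6304, 0.1301, 0.2385]
orientation: [[0.002, 0.001, -1.0], [-0.001, -1.0, -0.001], [-1.0, 0.001, -0.002]]
ft_force: [-0.4, 0.3, 1.3]
finger_gap: 0.0003
```

>>> {"op": "servo_tool", "data": {
  "steps": [
    [1,0,-20,0,0,0],
    [1,0,-20,0,0,0],
    [0,0,-20,0,0,0],
    [0,0,-15,0,0,0],
    [0,0,-10,0,0,0],
    [0,0,0,0,0,0]
  ]
}}

```text
time_s: 3.5
ee_pos: [0.627, 0.1316, 0.1508]
orientation: [[-0.005, 0.008, -1.0], [-0.001, -1.0, -0.008], [-1.0, 0.001, 0.005]]
ft_force: [0.2, -0.3, 0.3]
finger_gap: 0.0007
```

>>> {"op": "servo_tool", "data": {
  "steps": [
    [-4,0,0,0,0,0],
    [-4,0,0,0,0,0],
    [-3,0,0,0,0,0],
    [-2,0,0,0,0,0],
    [-2,0,0,0,0,0],
    [0,0,0,0,0,0]
  ]
}}

```text
time_s: 4.0
ee_pos: [0.6143, 0.1318, 0.1545]
orientation: [[0.001, 0.007, -1.0], [0.0, -1.0, -0.007], [-1.0, -0.0, -0.001]]
ft_force: [0.1, 0.1, 0.1]
finger_gap: 0.0002
```

```bash
cat > d.py <<'E'
from h import *
t=env.get_image('top');s=env.get_image('side')
def c(im,x,y):return cv2.resize(im[y:y+75,x:x+100],(400,300),interpolation=cv2.INTER_CUBIC)
cv2.imwrite('pics/d.png',np.hstack([c(t,120,130),c(s,215,110)])[:,:,::-1])
print(env.get_state()['ft_force'],env.get_state()['ee_pos'])
E
python3 d.py
```

```text
[ 0.24284221 -0.4104191   0.53276364] [0.61450016 0.13173181 0.15411836]
```

View pics/d.png

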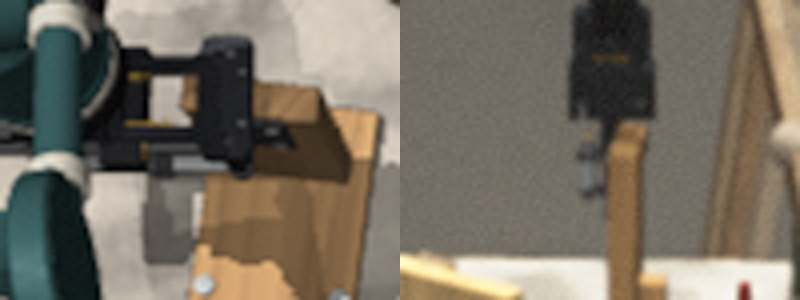

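The closed fingers are behind the peg, and the gripper body clears the top of the post. Next I'll feel for contact.

>>> {"op": "servo_tool", "data": {
  "steps": [
    [-1,0,0,0,0,0],
    [-1,0,0,0,0,0],
    [0,0,0,0,0,0]
  ]
}}

```text
time_s: 4.35
ee_pos: [0.6122, 0.1317, 0.1536]
orientation: [[-0.0, 0.007, -1.0], [-0.0, -1.0, -0.007], [-1.0, 0.0, 0.0]]
ft_force: [-0.2, 0.0, 0.3]
finger_gap: 0.0005
```

>>> {"op": "servo_tool", "data": {
  "steps": [
    [-1,0,0,0,0,0],
    [-1,0,0,0,0,0],
    [0,0,0,0,0,0]
  ]
}}

```text
time_s: 4.6
ee_pos: [0.6114, 0.1317, 0.154]
orientation: [[0.002, 0.007, -1.0], [0.0, -1.0, -0.007], [-1.0, -0.0, -0.002]]
ft_force: [4.4, 0.1, -1.9]
finger_gap: 0.0003
```

>>> {"op": "servo_tool", "data": {
  "steps": [
    [-1,0,0,0,0,0],
    [-1,0,0,0,0,0],
    [0,0,0,0,0,0]
  ]
}}

```text
time_s: 4.85
ee_pos: [0.6093, 0.1318, 0.154]
orientation: [[0.002, 0.007, -1.0], [0.0, -1.0, -0.007], [-1.0, -0.0, -0.002]]
ft_force: [4.6, -0.4, -1.3]
finger_gap: 0.0003
```

>>> {"op": "servo_tool", "data": {
  "steps": [
    [-6.6,0.7,0,0,0,5],
    [-6.7,0.2,0,0,0,5],
    [-6.6,-0.4,0,0,0,5],
    [-6.6,-1.0,0,0,0,5],
    [-6.5,-1.6,0,0,0,5],
    [-6.3,-2.1,0,0,0,5],
    [-6.1,-2.7,0,0,0,5],
    [0,0,0,0,0,0]
  ]
}}

```text
time_s: 5.52
ee_pos: [0.5628, 0.1248, 0.154]
orientation: [[0.001, 0.581, -0.814], [0.0, -0.814, -0.581], [-1.0, 0.0, -0.001]]
ft_force: [4.3, 0.7, -1.2]
finger_gap: 0.0004
```

>>> {"op": "servo_tool", "data": {
  "steps": [
    [-5.8,-3.2,0,0,0,5],
    [-5.5,-3.7,0,0,0,5],
    [-5.2,-4.2,0,0,0,5],
    [-4.8,-4.6,0,0,0,5],
    [-4.4,-5.0,0,0,0,5],
    [-4.0,-5.4,0,0,0,5],
    [0,0,0,0,0,0]
  ]
}}

```text
time_s: 6.1
ee_pos: [0.5335, 0.0989, 0.1541]
orientation: [[0.001, 0.909, -0.416], [0.001, -0.416, -0.909], [-1.0, 0.0, -0.001]]
ft_force: [2.3, 1.8, -0.6]
finger_gap: 0.0005
```

>>> {"op": "servo_tool", "data": {
  "steps": [
    [-3.5,-5.7,0,0,0,5],
    [-3.0,-6.0,0,0,0,5],
    [-1.0,-2.5,0,0,0,3],
    [-1.0,-2.5,0,0,0,3],
    [0,0,0,0,0,0]
  ]
}}

```text
time_s: 6.52
ee_pos: [0.5252, 0.0828, 0.1541]
orientation: [[0.001, 0.988, -0.152], [0.002, -0.152, -0.988], [-1.0, 0.0, -0.002]]
ft_force: [3.0, 3.5, 0.1]
finger_gap: 0.0004
```

>>> {"op": "servo_tool", "data": {
  "steps": [
    [-0.4,-1.2,0,0,0,1],
    [-0.4,-1.2,0,0,0,1],
    [0,0,0,0,0,0]
  ]
}}

```text
time_s: 6.77
ee_pos: [0.5245, 0.0807, 0.1541]
orientation: [[0.001, 0.993, -0.119], [0.002, -0.119, -0.993], [-1.0, 0.0, -0.002]]
ft_force: [3.0, 3.7, -0.9]
finger_gap: 0.0002
```

>>> {"op": "servo_tool", "data": {
  "steps": [
    [0,-1.5,0,0,0,1],
    [0,-1.5,0,0,0,1],
    [0,-1,0,0,0,1],
    [0,-1,0,0,0,1],
    [0,0,0,0,0,0]
  ]
}}

```text
time_s: 7.18
ee_pos: [0.5234, 0.077, 0.1539]
orientation: [[-0.002, 0.999, -0.05], [0.004, -0.05, -0.999], [-1.0, -0.002, -0.004]]
ft_force: [-0.2, 8.2, 1.2]
finger_gap: 0.0004
```

>>> {"op": "servo_tool", "data": {
  "steps": [
    [0,-1,0,0,0,1],
    [0,-1,0,0,0,1],
    [0,0,0,0,0,0]
  ]
}}

```text
time_s: 7.43
ee_pos: [0.5229, 0.0761, 0.1538]
orientation: [[-0.003, 1.0, -0.016], [0.006, -0.016, -1.0], [-1.0, -0.003, -0.006]]
ft_force: [-0.7, 12.2, 1.0]
finger_gap: 0.0004
```

>>> {"op": "servo_tool", "data": {
  "steps": [
    [0,-1,0,0,0,0],
    [0,0,0,0,0,0],
    [0,0,0,0,0,0],
    [0,0,0,0,0,0]
  ]
}}

```text
time_s: 7.77
ee_pos: [0.523, 0.0758, 0.1538]
orientation: [[-0.003, 1.0, -0.016], [0.007, -0.016, -1.0], [-1.0, -0.003, -0.007]]
ft_force: [-0.9, 14.0, 1.8]
finger_gap: 0.0001
```

>>> {"op": "servo_tool", "data": {
  "steps": [
    [0,0,0,0,0,0],
    [0,0,0,0,0,0],
    [0,0,0,0,0,0],
    [0,0,0,0,0,0]
  ]
}}

```text
time_s: 8.1
ee_pos: [0.5229, 0.0758, 0.1538]
orientation: [[-0.003, 1.0, -0.016], [0.007, -0.016, -1.0], [-1.0, -0.003, -0.007]]
ft_force: [-0.8, 14.3, 1.9]
finger_gap: 0.0007
```

```bash
cat > e.py <<'E'
from h import *
t=env.get_image('top');s=env.get_image('side')
def c(im,x,y):return cv2.resize(im[y:y+75,x:x+100],(400,300),interpolation=cv2.INTER_CUBIC)
w=env.get_image('wrist')
cv2.imwrite('pics/e.png',np.vstack([np.hstack([c(t,130,145),c(s,205,110)]),np.pad(cv2.resize(w,(400,300)),((0,0),(0,400),(0,0)))])[:,:,::-1])
print(env.get_state()['ft_force'],env.get_state()['ee_pos'],env.get_state()['wrist_torque'])
E
python3 e.py
```

```text
[-2.043622   14.16139268  1.13362291] [0.52294338 0.07580974 0.15380062] [ 2.08947502  0.16952153 -0.09847253]
```

View pics/e.png

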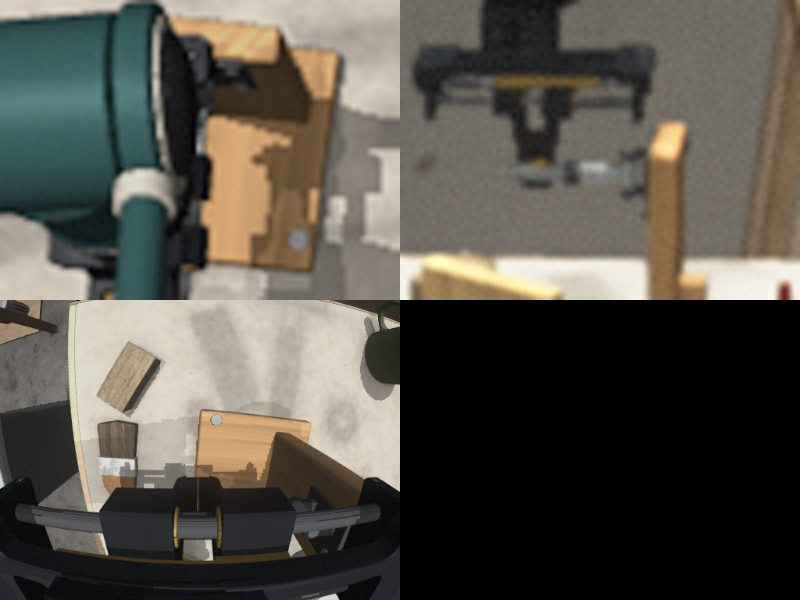

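Pressed at 14 N for more than 0.7 s; the side view shows the peg pointing out at −x. I'll back off, rise, and check the peg's angle while moving away.

>>> {"op": "servo_tool", "data": {
  "steps": [
    [0,3,0,0,0,0],
    [0,6,0,0,0,0],
    [0,10,0,0,0,0],
    [0,0,30,0,0,0],
    [0,0,40,0,0,0],
    [0,-20,20,0,0,0],
    [0,-40,0,0,0,0],
    [0,-40,0,0,0,0]
  ]
}}

```text
time_s: 8.92
ee_pos: [0.525, -0.0092, 0.2462]
orientation: [[0.003, 1.0, -0.009], [-0.001, -0.009, -1.0], [-1.0, 0.004, 0.0]]
ft_force: [0.6, 0.5, -0.4]
finger_gap: 0.0007
```

>>> {"op": "servo_tool", "data": {
  "steps": [
    [2,-40,0,0,0,0],
    [2,-40,0,0,0,-1],
    [2,-40,0,0,0,-1],
    [2,-40,0,0,0,-1],
    [2,-40,0,0,0,0],
    [0,-40,0,0,0,0],
    [0,-40,0,0,0,0],
    [0,-40,0,0,0,0]
  ],
  "fingers": 0
}}

```text
time_s: 9.58
ee_pos: [0.5334, -0.3308, 0.2433]
orientation: [[-0.002, 0.998, -0.065], [0.001, -0.065, -0.998], [-1.0, -0.002, -0.001]]
ft_force: [0.4, -0.4, 0.5]
finger_gap: 0.0515
```

```bash
cat > f.py <<'E'
from h import *
t=env.get_image('top');s=env.get_image('side');w=env.get_image('wrist')
cv2.imwrite('pics/f_w.png',w[:,:,::-1])
def c(im,x,y):return cv2.resize(im[y:y+60,x:x+80],(400,300),interpolation=cv2.INTER_CUBIC)
m=np.vstack([np.hstack([c(t,150,145),c(s,205,125)]),np.hstack([cv2.resize(w,(400,300)),c(t,292,175)])])
cv2.imwrite('pics/f.png',m[:,:,::-1])
st=env.get_state();print(st['ft_force'],st['ee_pos'],st['orientation'],st['q'],st['finger_gap'])
E
python3 f.py
```

```text
[-0.09714511 -0.13697673 -0.33010945] [ 0.53322919 -0.33160121  0.24279226] [[-2.04410128e-03  9.97630012e-01 -6.87763111e-02]
 [ 7.97050172e-04 -6.87748076e-02 -9.97631891e-01]
 [-9.99997593e-01 -2.09407880e-03 -6.54578500e-04]] [-5.95748441e-01  1.74760634e-01  1.70395467e+00 -5.10964340e-04
  1.26501660e+00 -5.26764123e-01] 0.06349716624423374
```

View pics/f.png

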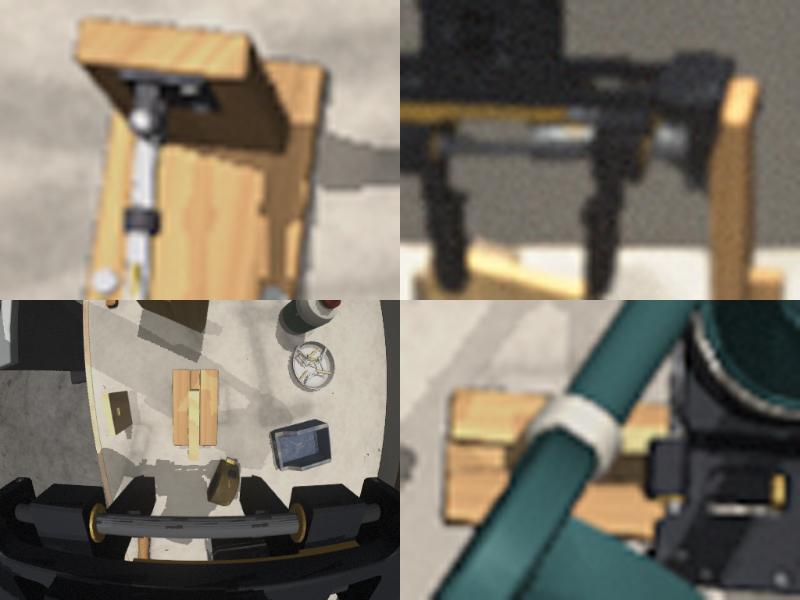

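The peg in the top crop runs from the pivot at (147,120) past the collar at (141,218) to about (137,298). In the wrist view the template stands in the rest under the gripper. I'll fit the peg's line numerically, and the template's in the same script.

```bash
cat > g.py <<'E'
from h import *
np.set_printoptions(precision=4,suppress=True)
t=env.get_image('top').astype(int)
P=[]
for v in range(168,222):
    row=t[v,165:190]; sat=row.max(1)-row.min(1); ok=(sat<45)&(row.min(1)>110)
    xs=np.where(ok)[0]+165
    print(v,''.join('#' if o else '.' for o in ok), end=' ' if v%2 else '\n')
    if len(xs): P.append((xs.mean(),v))
def T(x,y,z,x0=150,y0=145):return atz('top',x0+(x+.5)/5-.5,y0+(y+.5)/5-.5,z)
a,b=T(147,120,.18),T(138.5,285,.175);c=T(141.5,210,.177)
print(a,b,c,np.degrees(np.arctan2(b[1]-a[1],b[0]-a[0])))
# template by wrist fisheye: top face corners in f crop (half->  x*1.28)
for u,v in((188,388),(200,388),(200,459),(188,459)):
    print(atz('wrist',u*1.28,(v-300)*1.28,.132))
E
python3 g.py
```

```text
168 #######....####..........
169 #######....####.......... 170 #######....####..........
171 #######.................. 172 #######.....#............
173 ######......####......... 174 ######......####.........
175 ######......#####........ 176 ######......#####........
177 ######......#####........ 178 ######......####.........
179 ######......####......... 180 #####.......####.........
181 #####.......####......... 182 #####......#####.........
183 #####......#####......... 184 #####......#####.........
185 #####......#####......... 186 #####......#####.........
187 ####..................... 188 ####.....................
189 ####..................... 190 ####.....................
191 ####......####........... 192 ####.......####..........
193 ####.......####.......... 194 ###.......#####..........
195 ###.......#####.......... 196 ###.......#####..........
197 ###.......#####.......... 198 ###.......#..##..........
199 ###.####..#..##.......... 200 ##.######.#..##..........
201 ##.######.#..##.......... 202 ##..####..#..##..........
203 ##...###..#..##.......... 204 ##........####...........
205 ##........####........... 206 ##.......#####...........
207 ##........###............ 208 ##........###............
209 #######...###............ 210 ################.#.......
211 ######################### 212 #########################
213 ######################### 214 #########################
215 ######################### 216 #########################
217 ######################### 218 #########################
219 ######################### 220 #########################
221 ######################### [0.6    0.0575 0.18  ] [0.5228 0.0593 0.175 ] [0.5578 0.059  0.177 ] 178.62856597232343
[ 0.5278 -0.263   0.132 ]
[ 0.5409 -0.2639  0.132 ]
[ 0.5356 -0.3451  0.132 ]
[ 0.5216 -0.3442  0.132 ]
```

>>> {"op": "servo_tool", "data": {
  "steps": [
    [-2,20.5,0,0,0,0],
    [0,0,-25,0,0,0],
    [0,0,-30,0,0,0],
    [0,0,-30,0,0,0],
    [0,0,-25,0,0,0],
    [0,0,-15,0,0,0],
    [0,0,-6,0,0,0],
    [0,0,0,0,0,0]
  ]
}}

```text
time_s: 10.45
ee_pos: [0.5308, -0.3063, 0.1106]
orientation: [[-0.004, 0.998, -0.062], [0.003, -0.062, -0.998], [-1.0, -0.004, -0.002]]
ft_force: [-0.3, 0.2, -0.9]
finger_gap: 0.0878
```

```bash
cat > k.py <<'E'
from h import *
import sys
t=env.get_image('top');s=env.get_image('side');w=env.get_image('wrist')
sx,sy,tx,ty=map(int,sys.argv[2:6])
def c(im,x,y):return cv2.resize(im[y:y+60,x:x+80],(400,300),interpolation=cv2.INTER_CUBIC)
m=np.vstack([np.hstack([c(s,sx,sy),c(t,tx,ty)]),np.hstack([cv2.resize(w,(400,300)),cv2.resize(w[160:340,130:370],(400,300))])])
cv2.imwrite('pics/%s.png'%sys.argv[1],m[:,:,::-1])
st=env.get_state();print(st['ft_force'],st['ee_pos'],st['orientation'][:,1],st['finger_gap'])
E
python3 k.py k1 200 205 292 175
```

```text
[0.78238288 0.10929643 0.39371688] [ 0.53316984 -0.30876444  0.11438324] [ 0.99804797 -0.06241526  0.00214139] 0.08800098499015653
```

View pics/k1.png

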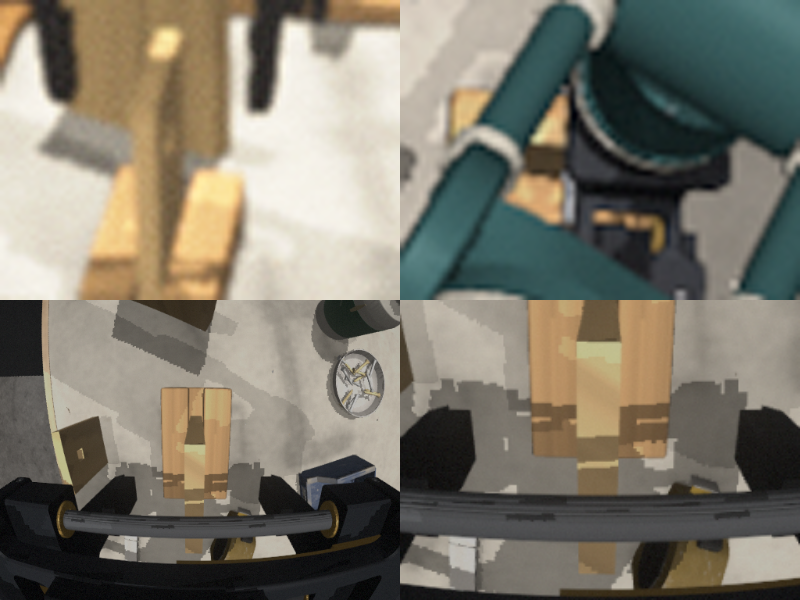

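The fingers straddle the middle plate centrally. In the wrist view its +y top edge is at (195,444) and its −y end at about zoom (598,572).

Run:
```python
from h import *
st=env.get_state();print(st['ee_pos'])
print(atz('wrist',249.5,(444-300)*1.28,.132),atz('wrist',248.8,323,.132),atz('wrist',130+.6*198,160+.6*42,.132))
```

```text
[ 0.53316984 -0.30876444  0.11438324]
[ 0.53452603 -0.27196724  0.132     ] [ 0.52877996 -0.3514144   0.132     ] [ 0.5341879  -0.27235255  0.132     ]
```

>>> {"op": "servo_tool", "data": {
  "steps": [
    [0,-1,-1,0,0,0],
    [0,0,0,0,0,0],
    [0,0,0,0,0,0],
    [0,0,0,0,0,0],
    [0,0,0,0,0,0],
    [0,0,0,0,0,0],
    [0,0,0,0,0,0],
    [0,0,0,0,0,0]
  ],
  "fingers": 255,
  "grip_force": 15
}}

```text
time_s: 11.27
ee_pos: [0.5319, -0.3099, 0.1116]
orientation: [[-0.0, 0.998, -0.063], [0.0, -0.063, -0.998], [-1.0, -0.0, -0.0]]
ft_force: [-0.5, -0.4, 0.1]
finger_gap: 0.0371
```

>>> {"op": "servo_tool", "data": {
  "steps": [
    [0,0,0,0,0,0],
    [0,0,0,0,0,0],
    [0,0,0,0,0,0],
    [0,0,0,0,0,0]
  ]
}}

```text
time_s: 11.6
ee_pos: [0.5319, -0.3099, 0.1116]
orientation: [[-0.0, 0.998, -0.063], [0.0, -0.063, -0.998], [-1.0, -0.0, -0.0]]
ft_force: [-1.1, 0.1, -0.8]
finger_gap: 0.0121
```

Gripped, with a gap of 12.1 mm. The three views agree on the template's centre at y ≈ −0.3115, so the hole sits 1.6 mm to −y of the TCP. Next I'll lift and carry it.

>>> {"op": "servo_tool", "data": {
  "steps": [
    [0,0,0,0,0,0],
    [0,0,0,0,0,0],
    [0,0,10,0,0,0],
    [0,0,20,0,0,0],
    [0,0,40,0,0,0],
    [0,0,40,0,0,0],
    [0,0,40,0,0,0],
    [0,0,40,0,0,0]
  ],
  "grip_force": 50
}}

```text
time_s: 12.27
ee_pos: [0.5316, -0.3096, 0.3041]
orientation: [[-0.0, 0.998, -0.063], [0.0, -0.063, -0.998], [-1.0, -0.0, -0.0]]
ft_force: [1.6, -0.4, -0.8]
finger_gap: 0.0114
```

>>> {"op": "servo_tool", "data": {
  "steps": [
    [-4,20,10,0,0,0],
    [-8,36,0,0,0,0],
    [-8,40,0,0,0,0],
    [-8,40,0,0,0,0],
    [-8,40,0,0,0,0],
    [-8,40,0,0,0,0],
    [-8,40,0,0,0,0],
    [-8,40,0,0,0,0]
  ]
}}

```text
time_s: 12.93
ee_pos: [0.471, -0.0123, 0.3125]
orientation: [[0.001, 0.998, -0.064], [0.0, -0.064, -0.998], [-1.0, 0.001, -0.0]]
ft_force: [0.7, 0.2, -0.4]
finger_gap: 0.0116
```

>>> {"op": "servo_tool", "data": {
  "steps": [
    [-8,40,0,0,0,0],
    [-8,30,0,0,0,0],
    [-6,10,0,0,0,0],
    [0,0,0,0,0,0],
    [0,0,0,0,0,0]
  ]
}}

```text
time_s: 13.35
ee_pos: [0.4499, 0.066, 0.3122]
orientation: [[0.001, 0.998, -0.061], [-0.001, -0.061, -0.998], [-1.0, 0.001, 0.001]]
ft_force: [0.2, -0.1, -1.2]
finger_gap: 0.0118
```

>>> {"op": "servo_tool", "data": {
  "steps": [
    [0,0,-35,0,0,0],
    [0,0,-35,0,0,0],
    [0,0,-30,0,0,0],
    [0,0,-20,0,0,0],
    [0,0,-5,0,0,0],
    [0,0,0,0,0,0],
    [0,0,0,0,0,0],
    [0,0,0,0,0,0]
  ]
}}

```text
time_s: 14.02
ee_pos: [0.4518, 0.0656, 0.1888]
orientation: [[0.003, 0.998, -0.064], [0.0, -0.064, -0.998], [-1.0, 0.003, -0.0]]
ft_force: [0.0, 0.5, -0.2]
finger_gap: 0.0116
```

```bash
sed -i 's/w\[160:340,130:370\]/w[150:330,150:390]/' k.py; python3 k.py k2 195 125 150 160
```

```text
[ 0.51963139  0.25751109 -0.97092432] [0.45131967 0.06605826 0.18850343] [ 0.99800165 -0.06310741  0.00318737] 0.011605617601544698
```

View pics/k2.png

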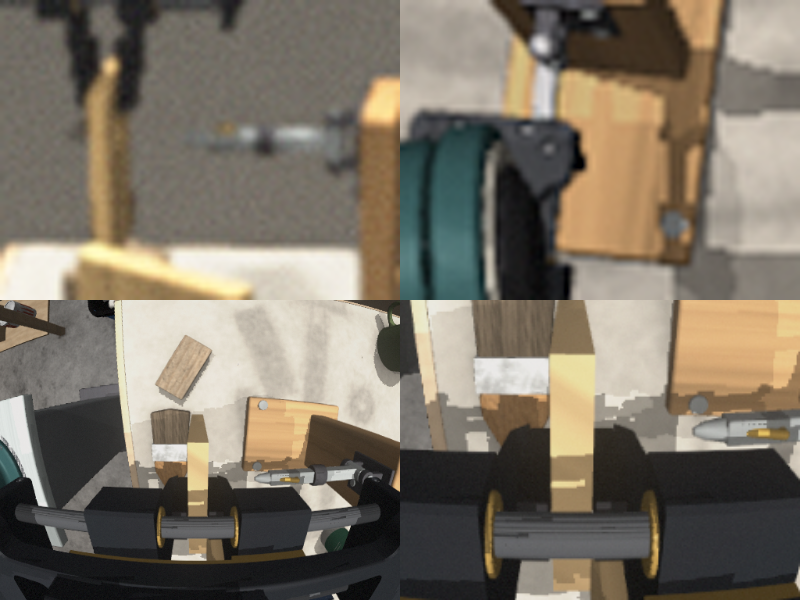

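The wrist view shows the peg with its tip at zoom (695,429), the keeper on top at (770,434) and the collar ahead. The template's +y top edge is at zoom y 354. I'll turn these into the lateral offset.

```bash
cat > m.py <<'E'
from h import *
np.set_printoptions(precision=4,suppress=True)
Z=lambda x,y:(150+(x-400)*.6-.2,150+(y-300)*.6-.2)
m,R,t,f=cam('wrist');print('cam',-R.T@t)
st=env.get_state();print(st['ee_pos'])
print('tip',atz('wrist',*Z(694,429),.170)); print('peg top edges x~790',atz('wrist',*Z(790,418),.175),atz('wrist',*Z(790,445),.165),atz('wrist',*Z(770,434),.177))
print('collar',atz('wrist',(320)*1.28,(475-300)*1.28,.175),'knob',atz('wrist',387*1.28,(464-300)*1.28,.18))
zt=st['ee_pos'][2]+.0204
print('template +y edge',atz('wrist',*Z(551,354),zt),atz('wrist',*Z(594,354),zt))
S=lambda x,y:(195+(x+.5)/5-.5,125+(y+.5)/5-.5)
def aty(u,v,y):
    o,d=ray('side',u,v);return o+d*(y-o[1])/d[1]
print('side tip',aty(*S(185,134),.062),'collar',aty(*S(265,138),.062),'keeper',aty(*S(228,126),.062),'templ top near',aty(*S(108,62),.025))
# peg edges profile in wrist image
w=env.get_image('wrist').astype(int)
for u in (345,355,365,375,385,395,400,420): print(u,w[212:245,u].sum(1)//3)
E
python3 m.py
```

```text
cam [0.456  0.1365 0.3342]
[0.4513 0.0661 0.1885]
tip [0.4968 0.0633 0.17  ]
peg top edges x~790 [0.5331 0.0664 0.175 ] [0.5392 0.0501 0.165 ] [0.5245 0.0617 0.177 ]
collar [0.5526 0.0621 0.175 ] knob [0.628  0.0665 0.18  ]
template +y edge [0.4489 0.1047 0.2089] [0.4601 0.104  0.2089]
side tip [0.502  0.062  0.1731] collar [0.5533 0.062  0.1709] keeper [0.5297 0.062  0.1788] templ top near [0.4592 0.025  0.2332]
345 [ 95  97  99  98 101 160 110  83  80  94 115 130 138 157 166 176 180 182
 185 182 175 122  99  93 167 218 215 201  67  40  37  36  35]
355 [ 93  94  98 112 153 115  89  86  90  93 101 149 182 184 185 184 180 180
 176 175 110 109 108 111 110 150 208 167  57  34  36  33  33]
365 [ 95  95  95  99  97  91  89  89  90  94 107 174 185 185 184 147 135 101
 107 105  93 102 110 111 104 207 218  77  37  36  35  37  34]
375 [113 114 114 118  95  73  71  70  73  71 105 114 112 115 112  95  82  95
 104 108 101  91 106 112 118 137 134 121  86  46  33  36  35]
385 [112 113 114 117  89  91  89  90  95 134 178 150 113 114 109 111 109 110
 109 111 111 113 112 121 133 135 131 125 120 121 150 189 194]
395 [ 60  57  42  59  90  91  89  93 126 169 184 185 185 183 182 181 181 176
 181 183 181 182 174 212 215 214 215 216 215 214 216 216 211]
400 [ 41  41  42  41  35  42  70  91 146 181 185 188 185 183 179 181 181 180
 181 182 180 153  85  35  38  54 211 220 217 216 215 216 215]
420 [ 55  63  90  89  90  89 102 157 177 176 181 183 185 180 183 182 183 183
 184 183 143  64  56  58  76 143 187 187 187 184 185 186 188]
```

The hole (y .0644, z .171) lines up with the extended peg axis to about 1 mm. I'll advance along the peg.

>>> {"op": "servo_tool", "data": {
  "steps": [
    [8,-0.4,0,0,0,0],
    [8,-0.3,0,0,0,0],
    [8,-0.4,0,0,0,0],
    [6,-0.3,0,0,0,0],
    [3,-0.1,0,0,0,0],
    [0,0,0,0,0,0]
  ]
}}

```text
time_s: 14.72
ee_pos: [0.4839, 0.0646, 0.1866]
orientation: [[-0.0, 0.998, -0.063], [-0.0, -0.063, -0.998], [-1.0, -0.0, 0.0]]
ft_force: [0.9, -0.3, -1.3]
finger_gap: 0.0113
```

>>> {"op": "servo_tool", "data": {
  "steps": [
    [2,-0.1,0,0,0,0],
    [2,-0.1,0,0,0,0],
    [2,-0.1,0,0,0,0],
    [2,-0.1,0,0,0,0],
    [0,0,0,0,0,0]
  ]
}}

```text
time_s: 15.13
ee_pos: [0.4913, 0.0642, 0.1868]
orientation: [[0.0, 0.998, -0.063], [0.0, -0.063, -0.998], [-1.0, 0.0, -0.0]]
ft_force: [0.8, 0.2, -1.1]
finger_gap: 0.0119
```

>>> {"op": "servo_tool", "data": {
  "steps": [
    [2,-0.1,0,0,0,0],
    [2,-0.1,0,0,0,0],
    [2,-0.1,0,0,0,0],
    [2,-0.1,0,0,0,0],
    [0,0,0,0,0,0]
  ]
}}

```text
time_s: 15.55
ee_pos: [0.4995, 0.0638, 0.1868]
orientation: [[0.0, 0.998, -0.063], [0.0, -0.063, -0.998], [-1.0, 0.0, -0.0]]
ft_force: [-0.4, 0.4, -1.5]
finger_gap: 0.0117
```

>>> {"op": "servo_tool", "data": {
  "steps": [
    [2,-0.1,0,0,0,0],
    [2,-0.1,0,0,0,0],
    [2,-0.1,0,0,0,0],
    [2,-0.1,0,0,0,0],
    [0,0,0,0,0,0]
  ]
}}

```text
time_s: 15.97
ee_pos: [0.5075, 0.0634, 0.1868]
orientation: [[0.0, 0.998, -0.063], [-0.0, -0.063, -0.998], [-1.0, 0.0, -0.0]]
ft_force: [0.7, 0.3, -1.3]
finger_gap: 0.0118
```

>>> {"op": "servo_tool", "data": {
  "steps": [
    [2,-0.1,0,0,0,0],
    [2,-0.1,0,0,0,0],
    [2,-0.1,0,0,0,0],
    [0,0,0,0,0,0]
  ]
}}

```text
time_s: 16.3
ee_pos: [0.5134, 0.0631, 0.1868]
orientation: [[0.0, 0.998, -0.063], [-0.0, -0.063, -0.998], [-1.0, 0.0, -0.0]]
ft_force: [0.5, 0.9, -0.7]
finger_gap: 0.0113
```

>>> {"op": "servo_tool", "data": {
  "steps": [
    [2,-0.1,0,0,0,0],
    [2,-0.1,0,0,0,0],
    [2,-0.1,0,0,0,0],
    [0,0,0,0,0,0]
  ]
}}

```text
time_s: 16.63
ee_pos: [0.5195, 0.0628, 0.187]
orientation: [[0.001, 0.998, -0.063], [0.0, -0.063, -0.998], [-1.0, 0.001, -0.0]]
ft_force: [-0.0, -0.4, 1.3]
finger_gap: 0.0113
```

>>> {"op": "servo_tool", "data": {
  "steps": [
    [2,-0.1,0,0,0,0],
    [2,-0.1,0,0,0,0],
    [2,-0.1,0,0,0,0],
    [0,0,0,0,0,0]
  ]
}}

```text
time_s: 16.97
ee_pos: [0.5258, 0.0625, 0.1869]
orientation: [[0.001, 0.998, -0.063], [-0.0, -0.063, -0.998], [-1.0, 0.001, -0.0]]
ft_force: [0.4, 0.4, 1.0]
finger_gap: 0.0114
```

>>> {"op": "servo_tool", "data": {
  "steps": [
    [2,-0.1,0,0,0,0],
    [2,-0.1,0,0,0,0],
    [0,0,0,0,0,0]
  ]
}}

```text
time_s: 17.22
ee_pos: [0.5302, 0.0623, 0.1871]
orientation: [[0.002, 0.998, -0.063], [0.0, -0.063, -0.998], [-1.0, 0.002, -0.0]]
ft_force: [0.9, -0.2, 1.7]
finger_gap: 0.0116
```

>>> {"op": "servo_tool", "data": {
  "steps": [
    [2,-0.1,0,0,0,0],
    [2,-0.1,0,0,0,0],
    [2,-0.1,0,0,0,0],
    [0,0,0,0,0,0]
  ]
}}

```text
time_s: 17.55
ee_pos: [0.5359, 0.062, 0.1869]
orientation: [[0.002, 0.998, -0.063], [-0.0, -0.063, -0.998], [-1.0, 0.002, -0.0]]
ft_force: [0.4, 0.4, 2.1]
finger_gap: 0.0112
```

>>> {"op": "servo_tool", "data": {
  "steps": [
    [1,-0.1,0,0,0,0],
    [1,0,0,0,0,0],
    [0,0,0,0,0,0]
  ]
}}

```text
time_s: 17.8
ee_pos: [0.5377, 0.0619, 0.1867]
orientation: [[0.001, 0.998, -0.063], [-0.0, -0.063, -0.998], [-1.0, 0.001, -0.0]]
ft_force: [1.0, -0.3, -0.3]
finger_gap: 0.0116
```

>>> {"op": "servo_tool", "data": {
  "steps": [
    [1,0,0,0,0,0],
    [1,-0.1,0,0,0,0],
    [0,0,0,0,0,0]
  ]
}}

```text
time_s: 18.05
ee_pos: [0.5386, 0.0618, 0.1861]
orientation: [[-0.001, 0.998, -0.063], [-0.0, -0.063, -0.998], [-1.0, -0.001, 0.0]]
ft_force: [-0.1, -0.0, -0.7]
finger_gap: 0.0115
```

The keeper's upward force has gone (+2 N to −0.5 N), so the plate is past it. I'll push on to the collar and lower slightly to hang.

>>> {"op": "servo_tool", "data": {
  "steps": [
    [1,0,0,0,0,0],
    [0,0,-1,0,0,0],
    [0,0,0,0,0,0]
  ]
}}

```text
time_s: 18.3
ee_pos: [0.5397, 0.0618, 0.1853]
orientation: [[-0.001, 0.998, -0.063], [-0.0, -0.063, -0.998], [-1.0, -0.001, 0.0]]
ft_force: [0.4, 0.7, -0.5]
finger_gap: 0.0115
```

>>> {"op": "servo_tool", "data": {
  "steps": [
    [1,-0.1,0,0,0,0],
    [0,0,-0.5,0,0,0],
    [0,0,0,0,0,0]
  ]
}}

```text
time_s: 18.55
ee_pos: [0.5405, 0.0617, 0.185]
orientation: [[-0.001, 0.998, -0.063], [0.0, -0.063, -0.998], [-1.0, -0.001, 0.0]]
ft_force: [-1.6, 0.5, -0.9]
finger_gap: 0.0117
```

>>> {"op": "servo_tool", "data": {
  "steps": [
    [1,0,-0.5,0,0,0],
    [0,0,0,0,0,0]
  ]
}}

```text
time_s: 18.72
ee_pos: [0.5407, 0.0617, 0.1846]
orientation: [[-0.003, 0.998, -0.063], [-0.0, -0.063, -0.998], [-1.0, -0.003, 0.0]]
ft_force: [-5.7, -0.9, 3.3]
finger_gap: 0.0117
```

>>> {"op": "servo_tool", "data": {
  "steps": [
    [1,0,-0.5,0,0,0],
    [0,0,0,0,0,0]
  ]
}}

```text
time_s: 18.88
ee_pos: [0.5408, 0.0617, 0.1842]
orientation: [[-0.005, 0.998, -0.063], [-0.0, -0.063, -0.998], [-1.0, -0.005, 0.0]]
ft_force: [-8.4, 0.3, 6.0]
finger_gap: 0.0119
```

>>> {"op": "servo_tool", "data": {
  "steps": [
    [1,0,0.5,0,0,0],
    [0,0,0,0,0,0],
    [0,0,0,0,0,0]
  ]
}}

```text
time_s: 19.13
ee_pos: [0.5409, 0.0618, 0.1843]
orientation: [[-0.007, 0.998, -0.063], [-0.0, -0.063, -0.998], [-1.0, -0.007, 0.001]]
ft_force: [-9.9, -0.7, 4.8]
finger_gap: 0.0119
```

>>> {"op": "servo_tool", "data": {
  "steps": [
    [0.6,0,0.3,0,0,0],
    [0,0,0,0,0,0],
    [0,0,0,0,0,0],
    [0,0,0,0,0,0]
  ]
}}

```text
time_s: 19.47
ee_pos: [0.5409, 0.0617, 0.1843]
orientation: [[-0.008, 0.998, -0.063], [-0.0, -0.063, -0.998], [-1.0, -0.008, 0.001]]
ft_force: [-11.1, 0.9, 5.1]
finger_gap: 0.0116
```

>>> {"op": "servo_tool", "data": {
  "steps": [
    [1.2,0,0.3,0,0,0],
    [0,0,0,0,0,0],
    [0,0,0,0,0,0],
    [0,0,0,0,0,0],
    [0,0,0,0,0,0],
    [0,0,0,0,0,0],
    [0,0,0,0,0,0],
    [0,0,0,0,0,0]
  ]
}}

```text
time_s: 20.13
ee_pos: [0.541, 0.0618, 0.1843]
orientation: [[-0.011, 0.998, -0.063], [-0.0, -0.063, -0.998], [-1.0, -0.011, 0.001]]
ft_force: [-13.3, 0.9, 6.0]
finger_gap: 0.0116
```

```bash
python3 k.py k3 200 130 150 160
```

```text
[-13.38226037   1.05700825   6.22594463] [0.54105974 0.06176691 0.18428891] [ 0.99796648 -0.0628094  -0.01085736] 0.011702214321762834
```

View pics/k3.png

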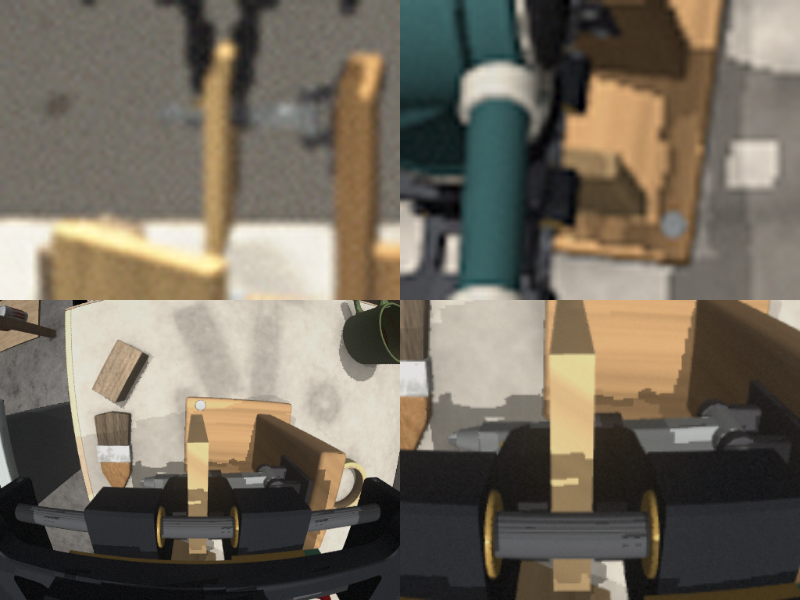

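13.4 N held for 0.7 s; the views show the peg running through the plate, with the tip protruding on the near side. I'll unload gently and release with a small opening.

>>> {"op": "servo_tool", "data": {
  "steps": [
    [-1.2,0,0,0,0,0],
    [-1.2,0,0.3,0,0,0],
    [-1,0,0.3,0,0,0],
    [0,0,0,0,0,0]
  ],
  "grip_force": 15
}}

```text
time_s: 20.62
ee_pos: [0.5408, 0.0617, 0.1851]
orientation: [[-0.004, 0.998, -0.063], [-0.0, -0.063, -0.998], [-1.0, -0.004, 0.0]]
ft_force: [-6.1, 0.6, -1.8]
finger_gap: 0.0117
```

>>> {"op": "servo_tool", "data": {
  "steps": [
    [0,0,0,0,0,0],
    [0,0,0,0,0,0],
    [0,0,0,0,0,0],
    [0,0,0,0,0,0]
  ],
  "fingers": 165
}}

```text
time_s: 20.95
ee_pos: [0.5436, 0.0617, 0.1867]
orientation: [[0.002, 0.998, -0.063], [0.0, -0.063, -0.998], [-1.0, 0.002, -0.0]]
ft_force: [-0.2, 0.6, 0.1]
finger_gap: 0.031
```

>>> {"op": "servo_tool", "data": {
  "steps": [
    [-2.5,0,0,0,0,0],
    [0,0,5,0,0,0],
    [0,0,10,0,0,0],
    [0,0,25,0,0,0],
    [0,0,40,0,0,0],
    [0,0,40,0,0,0],
    [-30,-25,0,0,0,0],
    [-30,-25,0,0,0,0]
  ]
}}

```text
time_s: 21.62
ee_pos: [0.4825, 0.0118, 0.3112]
orientation: [[0.009, 0.998, -0.06], [-0.0, -0.06, -0.998], [-1.0, 0.009, -0.0]]
ft_force: [0.2, -0.9, -0.9]
finger_gap: 0.0309
```

>>> {"op": "servo_tool", "data": {
  "steps": [
    [-30,-30,0,0,0,0],
    [-30,-30,0,0,0,0],
    [0,-40,0,0,0,0],
    [0,-40,0,0,0,0],
    [0,-40,0,0,0,0],
    [0,-40,0,0,0,0],
    [0,0,0,0,0,0],
    [0,0,0,0,0,0]
  ]
}}

```text
time_s: 22.28
ee_pos: [0.4208, -0.209, 0.3068]
orientation: [[0.001, 0.998, -0.067], [-0.0, -0.067, -0.998], [-1.0, 0.001, 0.0]]
ft_force: [-0.1, 0.5, -0.1]
finger_gap: 0.0311
```

```bash
cat > z.py <<'E'
from h import *
t=env.get_image('top');s=env.get_image('side')
def c(im,x,y):return cv2.resize(im[y:y+75,x:x+100],(400,300),interpolation=cv2.INTER_CUBIC)
m=np.vstack([np.hstack([c(s,200,125),c(t,130,145)]),np.hstack([cv2.resize(s,(400,300)),cv2.resize(t,(400,300))])])
cv2.imwrite('pics/z.png',m[:,:,::-1]);print(env.get_state()['ee_pos'],env.get_state()['time_s'])
E
python3 z.py
```

```text
[ 0.42099877 -0.20674561  0.30645937] 22.3833
```

View pics/z.png

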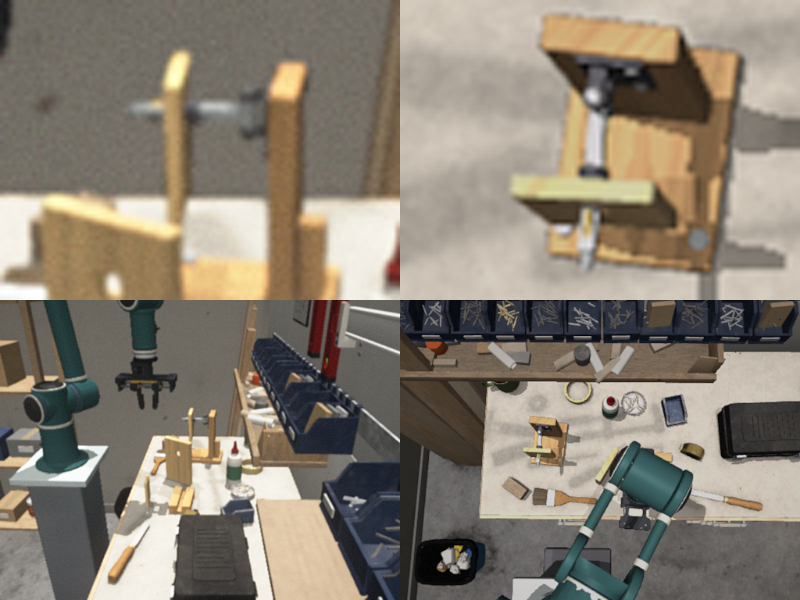

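The final picture shows the template upright on the peg, against the collar, with the keeper and tip protruding on the near side. The arm is clear and the other things are in place, so I'll hand it in.

```bash
python3 -c "
from plant import env
print(env.close_job())"
```

```text
the job is handed in; nothing more can be done
None
```

I swung the hook out, hung the middle-sized template on it, pressed it home on the collar and let go. I handed the job in at about 22 s of the 72 s allowed, and no verdict is reported.

- **Hook:** I pushed it round with the shut fingers and pressed it on its stop at about 14 N for about 0.6 s. The peg came to rest at about 177° in the world frame, about 2° out of square.
- **Template:** The peg entered the hole without any noticeable force. The keeper pushed up at about 3 N and then dropped away behind the plate. I pressed the plate on the collar at about 13 N for about 0.7 s, with about 6 N upward on the tool from the peg at the same time (about 15 N in all).
- **Last checks:** After release the force was near 0 N. The final side and top pictures show the template upright on the collar with the peg's tip out in front. The arm was clear, and nothing else I could see had been disturbed.

One check disagreed. Pictures of the folded hook suggested an out-of-square angle of about 6°, against about 2° from the contact at the stop. I took the contact as the stop because 14 N, well above the 4 N hinge friction, did not turn the hook further. The wrist torque also showed that only the peg was being pressed.

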